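# Raise the pail's bail and hang the pail on the spring weighing stand

### The arm

A 6-joint arm with a two-finger parallel gripper is mounted at the origin on a cart in front of the work surface, level with it; the furniture and walls round the work are solid. World frame = base frame: x ahead of the robot, y to its left, z up, the work surface at z = 0. Lengths are in m, angles in rad, forces in N, time in s.
With the tool pointing down it reaches from about 0.425 to 0.925 m from the base axis. Payload 12.5 kg.
Tool frame: the origin (TCP) lies midway between the tips of the shut fingers; the grasp point (between the pads) lies 19 mm behind it; z points along the fingers, y is the line along which they close (so a half turn about z gives the same grasp; the last joint's range is limited). The gripper opens to 85 mm and grips with 20 to 120 N. Pads are 22 mm wide; open, the fingers measure 114 mm over their backs; the gripper's body (76 mm by 85 mm) begins 54 mm behind the grasp point. The pads swing forward as they close: fully open they stand 13 mm farther back than shut.
Start: joints at [1.053, 0.491, 1.559, -0, 1.092, -0.106], TCP at [0.25, 0.573, 0.231] pointing down, gripper open.
Joint ranges: [-3.1, 3.1], [-0.84, 2.19], [0.05, 2.79], [-1.13, 4.28], [0.06, 2.93], [-2.69, 2.69]. Speed limits (rad/s): [2.22, 2.22, 2.79, 3.14, 3.14, 3.14].

### API

Orientations are given as a 3x3 rotation matrix whose columns are the frame's x, y, z axes.
In Python, from station import monitor, optics, workorder gives the robot as it stands.
- The arm moves only by the tool jog_arm, never from a script. Its argument "motion" is a list of rows, each a list of 5 numbers: the closure in counts, from 0 (fully open) to 255 (shut), then the shift along the tool's x, y, z in m, then the turn about the tool's z in rad. In form: [[jaw, dx, dy, dz, spin], ...]. A call has 1 to 12 rows; each row shifts and turns the commanded pose from where the row before left it, along the tool's axes as they then stand; what a row does not reach is not made up. A row lasts 1/12 s, in which the tool goes at most 41.7 mm and 7.16 degrees, less where a joint would pass 70% of its speed; a pose out of reach is approached as far as the arm can. A call is refused whole if a number of a shift passes 0.0417 or a number of a turn 0.125, either way. A call with a gripper value outside its range is refused whole. The fingers move at their own pace and stop on an object; "grip_force" is the grip in N (left out, the last holds). Time passes only in rows, so rows that do not move let the fingers close. It gives the time, the measured TCP pose, the force, the opening and the grip force at its end, in the units of the state.
- monitor.read_state(): the state, without advancing time (a new reading comes with each control period).
- optics.camera(name): name is "side" or "top" or "wrist"; returns a dict with "frame" (384x512x3 uint8, red, green, blue), "z_map" (384x512 float32, m along the optical axis (not along the pixel's ray), 0 where there is no reading), "fx", "fy", "cx", "cy" (pixels), "extrinsics" (4x4, takes a point from camera to world coordinates); the wrist camera has in their place "mount" (4x4, takes a point from camera to tool coordinates, whose origin is the TCP and whose axes are the flange's). Camera axes: x right, y up, looking along -z (the intrinsics and any distortion apply to the point x, -y, -z); pixel columns grow to the right and rows downward; lengths in m; the calibration is good to about 2 mm. A picture is of the moment at which its call begins: read the wrist's pose just before it.
- workorder.job_done(): hands the job in; it is judged then, once.
The state is a dict: "t": time; "qpos": joint angles; "joint_vel": joint speeds; "joint_efforts": joint torques, N m; "tcp_pos": TCP position; "tcp_rot": TCP orientation; "contact_force": force on the tool from outside, world axes, zero at the start; "torque": the same for the moment, N m; "gripper_width": opening from 0.0 (shut) to 1.0 (fully open); "grip_force": force on a finger pad.
Only numpy, scipy, OpenCV 4.12 (cv2) and the standard library are available. Lean on these libraries where they do the work, as an engineer would, in place of code of your own. Each camera call takes 0.05 s, during which the arm holds its last target. There are 200 camera calls.

### The job

The steel pail of eyelets is to be weighed on the spring stand. With the pail standing where it is, swing its folded-down wire bail up until the bail stands upright, then hang the pail by the bail in the dip of the stand's two-pronged cradle, with the bail's wooden grip between the prongs, and leave it hanging free, level and still. Do not tip the pail so that eyelets could spill, and leave the other things on the bench alone.

Things in the scene. Friction and masses are not known exactly. Their poses are not given: they have to be found in the camera images.
- pail: Open galvanised pail, 120 mm across the rim, 104 at the foot, 90 high, half full of eyelets, 0.4 to 0.6 kg, loose. Origin: centre of its underside, z up. Its bail turns in ears on the +y and -y sides, on a pivot line along the pail's y axis, through its axis, 80 mm above the underside. The folded bail lies on the -x side, which faces roughly toward the robot, its grip 22 mm clear of the rim.
- bail (a joint): Angle of the pail's wire bail above level, rad: near 0 = folded down, standing out level from the pail's -x side, grip about 80 mm above the bench; 1.571 = upright over the pail; it can go on to 3.3. Friction in the ears (0.035 N m) holds it at whatever angle it is left. Legs of 4.4 mm wire at y = +-67 mm round off into a straight crown, 90 mm from the pivot line.
- bail_crown (a point): Centre of the turned wooden grip (44 mm long, 15 mm in diameter) at the middle of the bail's crown, on the crown's axis. The y axis runs along the crown, parallel to the pail's y. On each side of the grip there are 28 mm of bare straight 4.4 mm wire.
- cradle_seat (a point): Where the centre of the wooden grip comes to lie when the pail hangs: middle of the cradle's seat, 240 mm above the bench unloaded; moves with the cradle. -x points out of its open end, roughly toward the robot; y runs across the prongs, parallel to a hung bail's crown. Prongs: 7 mm rods along x at y = +-38 mm, each with a level dip from x = -15 to +17 mm, its upper side 2 mm below this point.
- carriage (a joint): The spring carriage that carries the cradle: how far it has sunk, in m; 0 = unloaded, against its top stop; 0.030 = bottom stop. It starts to sink at 1.0 N and then sinks 4 mm for each newton; the hanging pail sinks it by about 11 to 20 mm.
- mug: White mug, 97 mm high, a bystander. Origin: centre of its underside.
- sander: Brown sanding block, 57x100x31 mm, a bystander. Origin: centre of its underside.
- spool: Spool of red thread, 32 mm across, 45 mm high, a bystander. Origin: centre of its underside.
- stand: Spring weighing stand, fixed to the bench, yaw as the cradle. Origin on the bench below the cradle's seat. Grey foot plate from x = -35 to +171 mm, 105 wide, 15 high; steel column at x = +128 mm, top 262 mm high. The cradle's prongs have upturned ends at x = -31 mm, tops 24 mm above the seat; behind the dip (x > 32 mm) they lie 14 mm higher than in it, ending in a cross bar at x = 89 mm.

How it is judged:
By the outcome, as a careful person would: the job done as asked, in the order asked, and still so for the second after the job is handed in, with the robot touching nothing.
It also fails if it takes over 64 s, if anything falls off the work surface, if the arm or the gripper's body presses on something with over 40 N, if the wrist force passes 120 N, or if a joint passes its speed limit or range.

## Working session

There is one attempt and no reset: what is moved stays moved. The work goes in short steps, Python scripts to look and compute and a tool call to move; the robot and the scene stay as the last step left them, time stands still between calls to the robot, and variables do not carry over. Pictures are saved under pics/ and viewed, at most 10 in all, crops included, and the job is handed in when it is done.

Besides the shell and the picture viewer there is one more tool, called as name(argument=value, ...), one argument or row to a line, values as JSON. jog_arm: Moves the arm, as the interface text tells. Its arguments: {"type":"object","properties":{"motion":{"type":"array","items":{"type":"array","items":{"type":"number"}}},"grip_force":{"type":"number"}},"required":["motion"]}

```bash
mkdir -p pics; python3 - <<'E'
from station import monitor, optics, workorder
import cv2,numpy as np
s=monitor.read_state();print({k:np.round(v,3).tolist() for k,v in s.items()})
ims=[]
for n in("top","side"):
    c=optics.camera(n);np.savez(f"pics/{n}.npz",**c);cv2.imwrite(f"pics/{n}0.png",c["frame"][:,:,::-1]);print(n,c["fx"],c["fy"],c["cx"],c["cy"],[k for k in c],np.round(c["extrinsics"],3).tolist(),(c["z_map"]>0).mean())
E
```

```text
{'t': 0.0, 'qpos': [1.053, 0.492, 1.559, -0.0, 1.092, -0.106], 'joint_vel': [0.001, -0.0, 0.0, 0.0, -0.001, -0.0], 'joint_efforts': [0.002, -61.845, -26.159, -0.0, 0.004, -0.0], 'tcp_pos': [0.25, 0.573, 0.231], 'tcp_rot': [[-0.916, 0.4, -0.001], [0.4, 0.916, -0.001], [0.0, -0.001, -1.0]], 'contact_force': [-0.761, -0.152, -0.506], 'torque': [0.03, -0.012, -0.015], 'grip_force': 0.0, 'gripper_width': 1.0}
top 375.42603843158014 375.42603843158014 257.39130857602015 184.2545684381115 ['frame', 'z_map', 'fx', 'fy', 'cx', 'cy', 'extrinsics'] [[-0.012, 0.991, -0.13, 0.464], [-0.999, -0.008, 0.034, -0.151], [0.033, 0.13, 0.991, 1.013], [0.0, 0.0, 0.0, 1.0]] 0.99603271484375
side 366.2358354193018 366.2358354193018 248.80954884662967 185.5650944288529 ['frame', 'z_map', 'fx', 'fy', 'cx', 'cy', 'extrinsics'] [[1.0, 0.001, -0.021, 0.534], [-0.017, 0.619, -0.785, -0.82], [0.012, 0.785, 0.619, 0.685], [0.0, 0.0, 0.0, 1.0]] 0.99609375
```

View pics/top0.png

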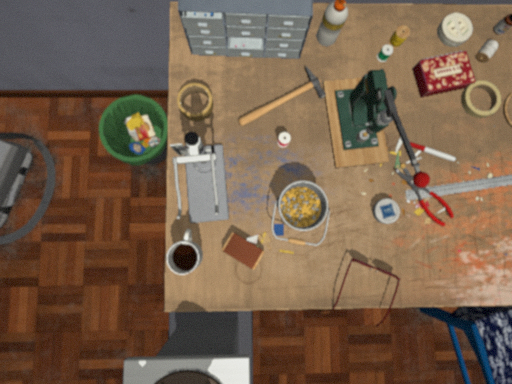

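View pics/side0.png

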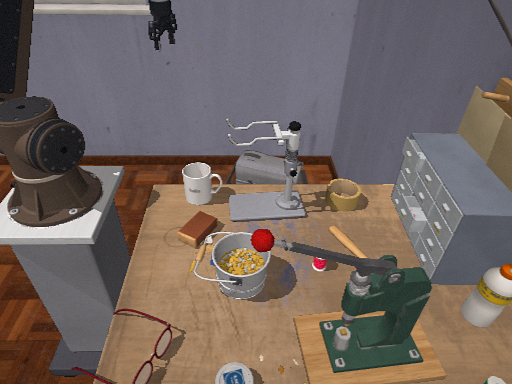

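The top view has image up = +x and left = +y. It shows the pail at about (303,205) with its bail toward the robot and the wooden grip near (297,241). The stand's plate is at about (207,183), with prongs opening toward the robot, and the mug is at (184,257). In the side view the prongs run from (228,125) to (290,140), and the press lever's red ball is clear of the pail.

```bash
cat >h.py <<'E'
import numpy as np,cv2
from station import monitor,optics,workorder
def world(c,E=None):
    z=c["z_map"];v,u=np.indices(z.shape)
    P=np.stack([(u-c["cx"])/c["fx"]*z,-(v-c["cy"])/c["fy"]*z,-z],-1)
    E=c["extrinsics"] if E is None else E
    return P@E[:3,:3].T+E[:3,3]
E
python3 - <<'E'
from h import *
for n in("top","side"):
    c=np.load(f"pics/{n}.npz");W=world(c);f=c["frame"].astype(int)
    x,y,z=W[...,0],W[...,1],W[...,2]
    med=W[200:300,:][np.abs(z[200:300])<.02];print(n,"bench z",np.median(med[:,2]))
    # pail rim
    m=(z>.078)&(z<.1)&(abs(x-.43)<.16)&(abs(y+.26)<.13)
    k=m.astype(np.uint8);N,l,s,ce=cv2.connectedComponentsWithStats(k)
    for i in range(1,N):
        if s[i,4]>8:
            p=W[l==i];print(" rim/bail comp",s[i],p.mean(0).round(3),p.min(0).round(3),p.max(0).round(3))
    m=(z>.2)&(z<.29)&(x>.2)&(x<.7)&(abs(y)<.2)
    N,l,s,ce=cv2.connectedComponentsWithStats(m.astype(np.uint8),connectivity=8)
    for i in range(1,N):
        if s[i,4]>8:
            p=W[l==i];print(" cradle comp",s[i],p.mean(0).round(3),p.min(0).round(3),p.max(0).round(3))
    a,b=((60,130,290,200) if n=="top" else (0,0,0,0)),0
    if n=="top": im=c["frame"][110:280,160:345];cv2.imwrite("pics/topcrop.png",cv2.resize(im[:,:,::-1],None,fx=4.3,fy=3.5*4.3/4.3,interpolation=cv2.INTER_CUBIC))
E
```

```text
top bench z -0.0003309940023343838
 rim/bail comp [274 182  56  49 453] [ 0.53  -0.3    0.089] [ 0.471 -0.361  0.078] [ 0.59  -0.223  0.096]
 rim/bail comp [273 210   3   6  10] [ 0.515 -0.223  0.079] [ 0.509 -0.226  0.078] [ 0.522 -0.221  0.082]
 rim/bail comp [300 241   4   4   9] [ 0.441 -0.291  0.079] [ 0.437 -0.294  0.078] [ 0.445 -0.286  0.082]
 cradle comp [ 170  131   49   88 1082] [ 0.608 -0.045  0.245] [ 0.497 -0.097  0.2  ] [0.674 0.007 0.265]
side bench z -0.000302764897894936
 rim/bail comp [212 232  57  51 598] [ 0.52  -0.304  0.087] [ 0.472 -0.365  0.078] [ 0.59  -0.223  0.095]
 rim/bail comp [197 249   5   9  15] [ 0.442 -0.287  0.079] [ 0.439 -0.297  0.078] [ 0.447 -0.274  0.08 ]
 cradle comp [226 118  75  32 865] [ 0.611 -0.054  0.24 ] [ 0.497 -0.102  0.2  ] [0.675 0.004 0.264]
```

View pics/topcrop.png

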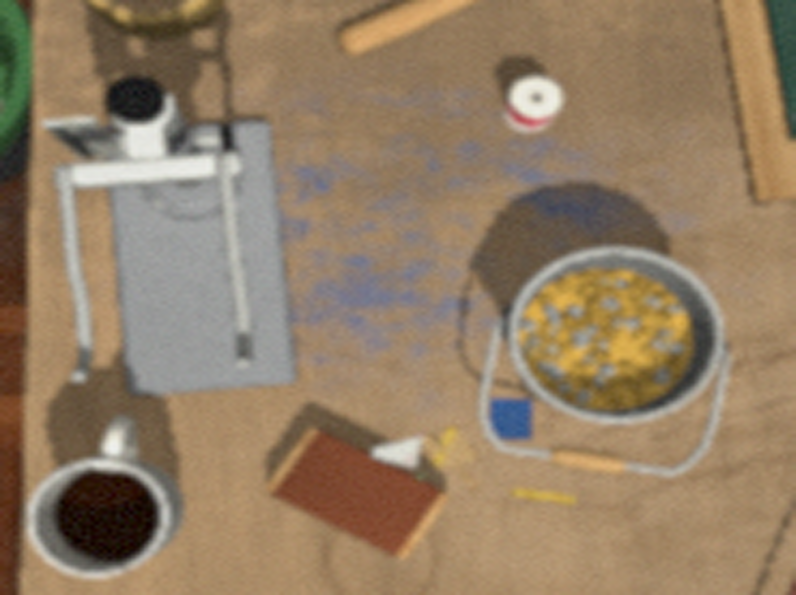

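The crop shows the bail crown running from about (500,450) to (680,470), with the wooden grip at (588,462). The prongs run from (65,175) to (80,375) and from (225,175) to (243,360).

```bash
python3 - <<'E'
from h import *
for n in("top","side"):
    c=np.load(f"pics/{n}.npz");W=world(c);x,y,z=W[...,0],W[...,1],W[...,2]
    m=(z>.086)&(z<.098)&(np.hypot(x-.53,y+.294)<.075)
    p=W[m];A=np.c_[2*p[:,:2],np.ones(len(p))];s=np.linalg.lstsq(A,(p[:,:2]**2).sum(1),rcond=None)[0]
    print(n,"pail c",s[:2].round(4),"r",np.sqrt(s[2]+s[:2]@s[:2]).round(4))
    # bail band points
    r=np.hypot(x-s[0],y-s[1]);m=(z>.06)&(z<.095)&(r>.072)&(r<.12)
    p=W[m];print(" bail pts",len(p));
    q=p[(p[:,0]<.475)];
    if len(q)>5: k=np.polyfit(q[:,1],q[:,0],1);print("  crown pts",len(q),"slope dx/dy",k.round(3),q.mean(0).round(4),q[:,1].min(),q[:,1].max())
    h=cv2.cvtColor(c["frame"],cv2.COLOR_RGB2HSV);g=m&(h[...,0]<25)&(h[...,1]>90)&(x<.475)
    print("  grip",g.sum(),W[g].mean(0).round(4) if g.any() else "")
    for lo,hi in((-.02,.03),(-.12,-.05)):
        q=W[(z>.2)&(z<.28)&(y>lo)&(y<hi)&(x>.47)&(x<.60)]
        k=np.polyfit(q[:,0],q[:,1],1);print(" prong",len(q),"dy/dx",k.round(4),"xmin",q[:,0].min().round(4),"y@.52",np.polyval(k,.52).round(4))
        o=q[np.argsort(q[:,0])]
        for b in np.arange(.485,.6,.01):
            w=o[(o[:,0]>=b)&(o[:,0]<b+.01)]
            if len(w):print("   ",b.round(3),len(w),w.mean(0).round(4),w[:,2].max().round(3))
    b=W[(x>.585)&(x<.63)&(z>.235)&(z<.27)&(y>-.1)&(y<.02)]
    print(" bar",np.polyfit(b[:,1],b[:,0],1).round(3),b.mean(0).round(3))
E
```

```text
top pail c [ 0.532  -0.2941] r 0.0595
 bail pts 240
  crown pts 196 slope dx/dy [0.046 0.461] [ 0.4475 -0.2849  0.0749] -0.3531067461739699 -0.21781527551429952
  grip 99 [ 0.4442 -0.2773  0.0765]
 prong 174 dy/dx [ 0.0846 -0.0604] xmin 0.4967 y@.52 -0.0164
    0.495 8 [ 0.4997 -0.0179  0.2618] 0.265
    0.505 16 [ 0.5099 -0.0173  0.2437] 0.25
    0.515 18 [ 0.5201 -0.0164  0.2371] 0.24
    0.525 15 [ 0.5307 -0.0155  0.2368] 0.239
    0.535 16 [ 0.5405 -0.0145  0.2367] 0.24
    0.545 21 [ 0.5501 -0.0139  0.2409] 0.248
    0.555 18 [ 0.5604 -0.013   0.2494] 0.253
    0.565 20 [ 0.5703 -0.0123  0.2508] 0.254
    0.575 15 [ 0.5805 -0.0113  0.2516] 0.253
    0.585 16 [ 0.5904 -0.0101  0.251 ] 0.254
    0.595 11 [ 0.5974 -0.01    0.2509] 0.253
 prong 165 dy/dx [ 0.09   -0.1395] xmin 0.5019 y@.52 -0.0927
    0.495 4 [ 0.5033 -0.0935  0.2625] 0.263
    0.505 18 [ 0.5102 -0.0937  0.2528] 0.264
    0.515 17 [ 0.5201 -0.0929  0.2395] 0.243
    0.525 15 [ 0.5299 -0.0915  0.2371] 0.239
    0.535 18 [ 0.5407 -0.0908  0.2368] 0.239
    0.545 17 [ 0.5503 -0.0899  0.2373] 0.241
    0.555 18 [ 0.5602
[... 890 characters left out ...]
  0.2498] 0.252
    0.585 12 [ 0.5891 -0.0143  0.2496] 0.254
    0.595 6 [ 0.5966 -0.0131  0.249 ] 0.252
 prong 147 dy/dx [ 0.0928 -0.1446] xmin 0.504 y@.52 -0.0964
    0.495 4 [ 0.5041 -0.0973  0.2599] 0.264
    0.505 23 [ 0.5091 -0.098   0.2519] 0.262
    0.515 17 [ 0.5196 -0.0964  0.2396] 0.247
    0.525 12 [ 0.5301 -0.0943  0.2356] 0.238
    0.535 12 [ 0.5394 -0.0951  0.2361] 0.24
    0.545 16 [ 0.5501 -0.0931  0.2353] 0.238
    0.555 16 [ 0.5601 -0.0925  0.242 ] 0.247
    0.565 17 [ 0.57   -0.0916  0.2489] 0.252
    0.575 12 [ 0.5808 -0.0907  0.2496] 0.252
    0.585 12 [ 0.59   -0.0899  0.2492] 0.252
    0.595 6 [ 0.5969 -0.0903  0.2495] 0.252
 bar [-0.05   0.611] [ 0.613 -0.054  0.245]
```

jog_arm(
  motion=[
    [0,0,0,-0.012,0.12],
    [0,0,0,-0.012,0.12],
    [0,0,0,-0.012,0.12],
    [0,0,0,-0.012,0.12],
    [0,0,0,-0.012,0.12],
    [0,0,0,-0.012,0.12],
    [0,0,0,-0.012,0.12],
    [0,0,0,-0.012,0.12],
    [0,0,0,-0.012,0.12],
    [0,0,0,-0.012,0.12],
    [0,0,0,-0.012,0.12],
    [0,0,0,0,0],
  ],
)

```text
t: 1.1
tcp_pos: [0.2503, 0.5731, 0.3653]
tcp_rot: [[0.166, 0.986, 0.002], [0.986, -0.166, 0.003], [0.003, 0.001, -1.0]]
contact_force: [-0.3, -0.9, 1.0]
gripper_width: 1.002
grip_force: 0.0
```

jog_arm(
  motion=[
    [0,-0.02,0.02,0,0],
    [0,-0.03,0.03,0,0],
    [0,-0.03,0.03,0,0],
    [0,-0.03,0.03,0,0],
    [0,-0.03,0.03,0,0],
    [0,-0.03,0.03,0,0],
    [0,-0.03,0.03,0,0],
    [0,-0.03,0.03,0,0],
    [0,-0.03,0.03,0,0],
    [0,-0.03,0.03,0,0],
    [0,-0.04,0.02,0,0],
    [0,-0.04,0.014,0,0],
  ],
)

```text
t: 2.1
tcp_pos: [0.5065, 0.1628, 0.3619]
tcp_rot: [[0.156, 0.988, -0.001], [0.988, -0.156, -0.0], [-0.0, -0.001, -1.0]]
contact_force: [1.6, 0.1, 0.9]
gripper_width: 1.006
grip_force: 0.0
```

jog_arm(
  motion=[
    [185,-0.04,0,0,0],
    [185,-0.04,0,0,0],
    [185,-0.04,0,0,0],
    [185,-0.04,0,0,0],
    [185,-0.04,0,0,0],
    [185,-0.04,0,0,0],
    [185,-0.04,0,0,0],
    [185,-0.04,0,0.01,0],
    [185,-0.04,0,0.02,0],
    [185,-0.03,0,0.02,0],
    [185,-0.02,0,0.02,0],
    [185,0,0,0,0],
  ],
)

```text
t: 3.1
tcp_pos: [0.4385, -0.2395, 0.2904]
tcp_rot: [[0.159, 0.987, -0.005], [0.987, -0.159, 0.003], [0.002, -0.006, -1.0]]
contact_force: [-0.8, -0.4, 0.7]
gripper_width: 0.279
grip_force: 0.0
```

```bash
python3 - <<'E'
from h import *
s=monitor.read_state();print(np.round(s["tcp_pos"],4),np.round(s["qpos"],2),s["gripper_width"])
c=optics.camera("wrist");np.savez("pics/w1.npz",**c,tp=s["tcp_pos"],tr=s["tcp_rot"]);cv2.imwrite("pics/w1.png",c["frame"][:,:,::-1])
print(np.round(c["mount"],3))
T=np.eye(4);T[:3,:3]=s["tcp_rot"];T[:3,3]=s["tcp_pos"]
W=world(c,T@c["mount"]);x,y,z=W[...,0],W[...,1],W[...,2]
m=(z>.086)&(z<.098)&(np.hypot(x-.532,y+.296)<.075);p=W[m];print(len(p))
if len(p)>50:
    A=np.c_[2*p[:,:2],np.ones(len(p))];q=np.linalg.lstsq(A,(p[:,:2]**2).sum(1),rcond=None)[0];print("pail",q[:2],np.sqrt(q[2]+q[:2]@q[:2]))
r=np.hypot(x-.532,y+.296);m=(z>.06)&(z<.1)&(r>.075)&(r<.12)&(x<.48)
p=W[m];print(len(p),p.mean(0).round(4),p.min(0),p.max(0))
h=cv2.cvtColor(c["frame"],cv2.COLOR_RGB2HSV);g=m&(h[...,0]<25)&(h[...,1]>90)
q=W[g];print("grip",len(q),q.mean(0).round(4),q.min(0).round(4),q.max(0).round(4),np.cov(q[:,:2].T))
w,v=np.linalg.eigh(np.cov(q[:,:2].T));print("axis",v[:,1])
E
```

```text
[ 0.4385 -0.2395  0.2904] [-0.63  0.25  1.77 -0.    1.12 -0.47] 0.278737010395998
[[-0.001  0.966  0.259  0.066]
 [ 1.     0.001  0.     0.001]
 [ 0.     0.259 -0.966 -0.142]
 [ 0.     0.     0.     1.   ]]
1459
pail [ 0.53192393 -0.29541393] 0.0592300780772411
643 [ 0.4471 -0.2757  0.0747] [ 0.43336332 -0.34638904  0.06752684] [ 0.47977213 -0.2170443   0.0797087 ]
grip 183 [ 0.4456 -0.2766  0.075 ] [ 0.4349 -0.3012  0.0701] [ 0.4538 -0.2574  0.0786] [[2.83590298e-05 1.49418259e-05]
 [1.49418259e-05 1.43084623e-04]]
axis [0.12706409 0.99189451]
```

View pics/w1.png

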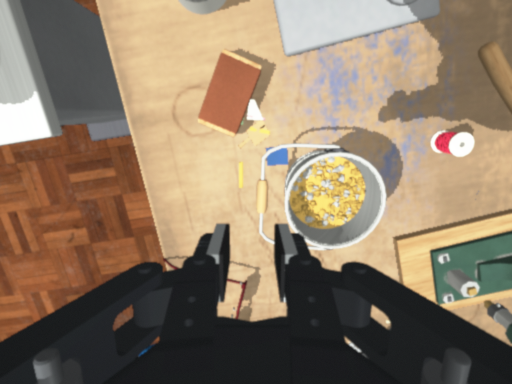

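The wrist view shows the wooden grip at (263,196), with its crown vertical in the image and so aligned with the tool's x. The fingers straddle roughly column 253.

jog_arm(
  motion=[
    [192,-0.018,0.006,0.02,0],
    [192,-0.02,0.006,0.03,0],
    [192,0,0,0.03,0],
    [192,0,0,0.03,0],
    [192,0,0,0.015,0],
    [192,0,0,0,0],
    [192,0,0,0,0],
  ],
  grip_force=20,
)

```text
t: 3.73
tcp_pos: [0.4465, -0.2759, 0.17]
tcp_rot: [[0.158, 0.987, -0.0], [0.987, -0.158, 0.001], [0.0, -0.0, -1.0]]
contact_force: [0.7, -0.3, 0.8]
gripper_width: 0.247
grip_force: 0.0
```

```bash
python3 - <<'E'
from h import *
s=monitor.read_state();print(np.round(s["tcp_pos"],4),s["gripper_width"])
c=optics.camera("wrist");cv2.imwrite("pics/w2.png",c["frame"][:,:,::-1])
T=np.eye(4);T[:3,:3]=s["tcp_rot"];T[:3,3]=s["tcp_pos"]
W=world(c,T@c["mount"]);x,y,z=W[...,0],W[...,1],W[...,2]
h=cv2.cvtColor(c["frame"],cv2.COLOR_RGB2HSV);r=np.hypot(x-.532,y+.2955);m=(z>.055)&(z<.1)&(r>.075)&(r<.12)&(x<.48)
g=m&(h[...,0]<25)&(h[...,1]>90);q=W[g]
L=(q-s["tcp_pos"])@s["tcp_rot"];print("grip in tool",len(q),L.mean(0).round(4),L.min(0).round(4),L.max(0).round(4),q.max(0))
b=W[m&~g];Lb=(b-s["tcp_pos"])@s["tcp_rot"];k=abs(Lb[:,0])<.1;print("wire",Lb.mean(0).round(4), np.polyfit(L[:,0],L[:,1],1))
for lo in np.arange(-.06,.06,.012):
    i=(Lb[:,0]>lo)&(Lb[:,0]<lo+.012)&(Lb[:,1]<.02)
    if i.sum():print(lo.round(3),i.sum(),Lb[i].mean(0).round(4))
E
```

```text
[ 0.4465 -0.2759  0.17  ] 0.2466620954931392
grip in tool 629 [-0.0009 -0.0011  0.0943] [-0.0255 -0.0088  0.0909] [0.0182 0.006  0.1009] [ 0.45426221 -0.25711202  0.07913147]
wire [0.0017 0.0028 0.0961] [ 0.00443207 -0.00105041]
-0.06 72 [-0.0546 -0.0009  0.0975]
-0.048 63 [-0.042  -0.0027  0.0975]
-0.036 56 [-0.0301 -0.0025  0.0969]
-0.024 62 [-0.0178 -0.0034  0.0926]
-0.012 53 [-0.0061 -0.0029  0.0922]
-0.0 53 [ 0.0057 -0.002   0.0921]
0.012 44 [ 0.0198 -0.0009  0.0975]
0.024 81 [ 0.0302 -0.0005  0.0976]
0.036 83 [0.0423 0.0002 0.0976]
0.048 143 [0.0547 0.0097 0.0967]
```

View pics/w2.png

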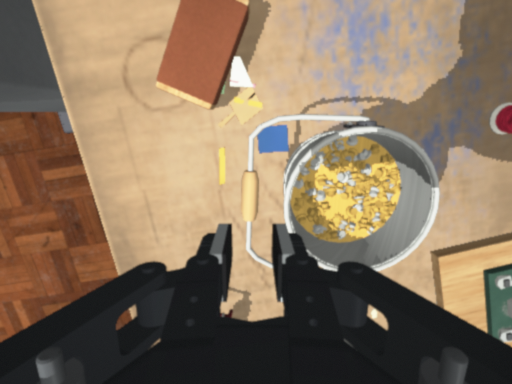

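The grip is at (249,196), about 1 mm off the finger midline, and the crown axis is at z ≈ 0.071. The finger corridor is clear of the rim.

jog_arm(
  motion=[
    [192,-0.002,-0.0015,0.02,0.03],
    [192,0,0,0.03,0],
    [192,0,0,0.025,0],
    [192,0,0,0.02,0],
    [192,0,0,0.015,0],
    [192,0,0,0.005,0],
    [192,0,0,0,0],
  ],
)

```text
t: 4.37
tcp_pos: [0.4448, -0.2783, 0.055]
tcp_rot: [[0.189, 0.982, 0.0], [0.982, -0.189, -0.0], [-0.0, 0.0, -1.0]]
contact_force: [-0.6, 0.0, -0.3]
gripper_width: 0.245
grip_force: 0.0
```

jog_arm(
  motion=[
    [215,0,0,0,0],
    [225,0,0,0,0],
    [235,0,0,0,0],
    [235,0,0,0,0],
    [235,0,0,0,0],
  ],
  grip_force=20,
)

```text
t: 4.78
tcp_pos: [0.4448, -0.2786, 0.0553]
tcp_rot: [[0.19, 0.982, 0.001], [0.982, -0.19, -0.001], [-0.001, 0.002, -1.0]]
contact_force: [1.6, 0.3, -0.6]
gripper_width: 0.17
grip_force: 19.7
```

jog_arm(
  motion=[
    [235,0,-0.0004,-0.0125,0],
    [235,0,0.0013,-0.0124,0],
    [235,0,0.0031,-0.0122,0],
    [235,0,0.0048,-0.0116,0],
    [235,0,0.0062,-0.0108,0],
    [235,0,0,0,0],
  ],
)

```text
t: 5.28
tcp_pos: [0.46, -0.2818, 0.1159]
tcp_rot: [[0.19, 0.982, 0.002], [0.982, -0.19, -0.002], [-0.001, 0.002, -1.0]]
contact_force: [-1.2, 0.1, -1.5]
gripper_width: 0.166
grip_force: 19.7
```

```bash
python3 - <<'E'
from h import *
s=monitor.read_state();print(s["torque"])
for n in("top","side"):
    c=optics.camera(n);W=world(c);x,y,z=W[...,0],W[...,1],W[...,2]
    if n=="side":cv2.imwrite("pics/side2.png",cv2.resize(c["frame"][150:330,140:380,::-1],None,fx=3,fy=3))
    m=(z>.084)&(z<.1)&(np.hypot(x-.53,y+.294)<.075)
    p=W[m];A=np.c_[2*p[:,:2],np.ones(len(p))];q=np.linalg.lstsq(A,(p[:,:2]**2).sum(1),rcond=None)[0];pl=np.linalg.lstsq(np.c_[p[:,:2],np.ones(len(p))],p[:,2],rcond=None)[0]
    print(n,len(p),q[:2].round(4),np.sqrt(q[2]+q[:2]@q[:2]).round(4),pl.round(3))
E
```

```text
[0.07758122 0.40275003 0.04533782]
top 273 [ 0.535  -0.2946] 0.0608 [-0.035  0.013  0.115]
side 531 [ 0.5365 -0.299 ] 0.0605 [-0.034  0.003  0.11 ]
```

View pics/side2.png

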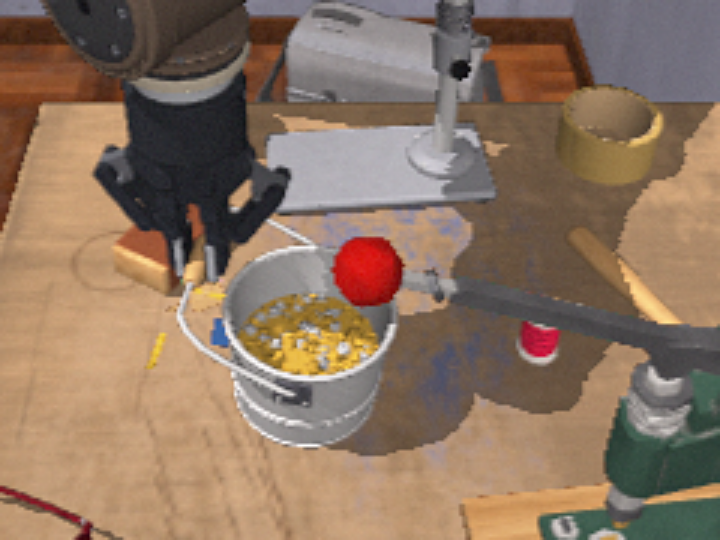

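The bail is following and the pail is standing. It leans about 2° under the pad friction, so I'll loosen the fingers to a cage and push the bail the rest of the way with the rear finger.

jog_arm(
  motion=[
    [190,0,0,0,0],
    [190,0,0,0,0],
    [190,0,0.0077,-0.0099,0],
    [190,0,0.0091,-0.0086,0],
    [190,0,0.0101,-0.0074,0],
    [190,0,0.0111,-0.0059,0],
    [190,0,0.0117,-0.0042,0],
    [190,0,0.0123,-0.0026,0],
    [190,0,0.0125,-0.0009,0],
    [190,0,0.001,0,0],
    [190,0,0,0,0],
  ],
)

```text
t: 6.3
tcp_pos: [0.5331, -0.2954, 0.1529]
tcp_rot: [[0.189, 0.982, -0.0], [0.982, -0.189, 0.0], [0.0, -0.0, -1.0]]
contact_force: [0.1, 0.7, -0.4]
gripper_width: 0.256
grip_force: 0.0
```

```bash
python3 - <<'E'
from h import *
s=monitor.read_state();print(s["tcp_pos"],s["gripper_width"])
for n in("top","side"):
    c=optics.camera(n);W=world(c);x,y,z=W[...,0],W[...,1],W[...,2]
    if n=="side":cv2.imwrite("pics/side3.png",cv2.resize(c["frame"][150:330,140:380,::-1],None,fx=3,fy=3))
    m=(z>.084)&(z<.1)&(np.hypot(x-.53,y+.294)<.075)
    p=W[m];A=np.c_[2*p[:,:2],np.ones(len(p))];q=np.linalg.lstsq(A,(p[:,:2]**2).sum(1),rcond=None)[0];pl=np.linalg.lstsq(np.c_[p[:,:2],np.ones(len(p))],p[:,2],rcond=None)[0]
    print(n,len(p),q[:2].round(4),np.sqrt(q[2]+q[:2]@q[:2]).round(4),pl.round(3))
    h=cv2.cvtColor(c["frame"],cv2.COLOR_RGB2HSV);g=(z>.14)&(z<.19)&(np.hypot(x-.53,y+.294)<.08)&(h[...,0]<25)&(h[...,1]>90)
    if g.any():q=W[g];print(" grip",g.sum(),q.mean(0),q.max(0))
    w=(z>.10)&(z<.176)&(np.hypot(x-.53,y+.294)<.09)&(h[...,2]>140)&(h[...,1]<60);q=W[w]
    for lo in np.arange(.1,.18,.015):
        i=(q[:,2]>lo)&(q[:,2]<lo+.015)
        if i.any():print("  wire",lo.round(3),i.sum(),q[i].mean(0).round(4))
E
```

```text
[ 0.53310134 -0.29542492  0.15291142] 0.2560166516796777
top 39 [ 0.5507 -0.2541] 0.0205 [0.119 0.087 0.045]
  wire 0.145 3 [ 0.5432 -0.2312  0.1544]
side 364 [ 0.5327 -0.2982] 0.0594 [-0.001 -0.012  0.087]
 grip 115 [ 0.53192741 -0.30039237  0.17508982] [ 0.5415956  -0.27710385  0.18585465]
  wire 0.1 8 [ 0.5197 -0.3636  0.1054]
  wire 0.115 8 [ 0.5192 -0.364   0.1207]
  wire 0.13 12 [ 0.5192 -0.363   0.1372]
  wire 0.145 21 [ 0.5239 -0.3464  0.154 ]
  wire 0.16 82 [ 0.5275 -0.3189  0.1689]
  wire 0.175 1 [ 0.5453 -0.3076  0.1753]
```

View pics/side3.png

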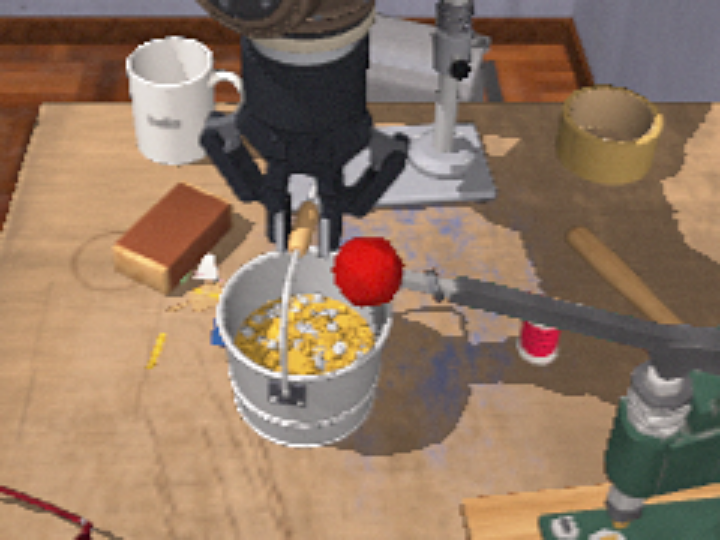

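The pail stands level and unmoved, and the bail is upright between the fingers at about (300,225). I'll grip it and lift.

jog_arm(
  motion=[
    [215,0,0,0,0],
    [235,0,0,0,0],
    [240,0,0,0,0],
    [240,0,0,0,0],
    [240,0,0,0,0],
    [240,0,0,-0.003,0],
    [240,0,0,-0.005,0],
    [240,0,0,-0.008,0],
    [240,0,0,-0.01,0],
    [240,0,0,-0.01,0],
    [240,0,0,-0.01,0],
    [240,0,0,-0.01,0],
  ],
  grip_force=50,
)

```text
t: 7.4
tcp_pos: [0.5332, -0.2956, 0.2111]
tcp_rot: [[0.19, 0.982, 0.001], [0.982, -0.19, -0.0], [-0.0, 0.001, -1.0]]
contact_force: [-1.0, 0.4, -4.4]
gripper_width: 0.151
grip_force: 48.9
```

jog_arm(
  motion=[
    [240,0,0,-0.01,-0.02],
    [240,0,0,-0.01,-0.03],
    [240,0,0,-0.01,-0.03],
    [240,0,0,-0.01,-0.03],
    [240,0,0,-0.01,-0.03],
    [240,0,0,-0.01,-0.03],
    [240,0,0,-0.006,-0.03],
    [240,0,0,-0.003,-0.03],
    [240,0,0,0,-0.03],
    [240,0,0,0,-0.017],
    [240,0,0,0,0],
    [240,0,0,0,0],
  ],
)

```text
t: 8.4
tcp_pos: [0.5331, -0.2955, 0.2788]
tcp_rot: [[-0.086, 0.996, -0.0], [0.996, 0.086, 0.0], [0.0, -0.0, -1.0]]
contact_force: [-0.3, -0.2, -5.2]
gripper_width: 0.156
grip_force: 48.9
```

jog_arm(
  motion=[
    [240,0,-0.002,0,0],
    [240,0,-0.004,0,0],
    [240,0,-0.007,0,0],
    [240,0,-0.009,0,0],
    [240,0.002,-0.009,0,0],
    [240,0.004,-0.009,0,0],
    [240,0.006,-0.007,0,0],
    [240,0.008,-0.004,0,0],
    [240,0.01,-0.002,0,0],
    [240,0.012,0,0,0],
    [240,0.012,0,0,0],
    [240,0.012,0,0,0],
  ],
)

```text
t: 9.4
tcp_pos: [0.4747, -0.2328, 0.2787]
tcp_rot: [[-0.086, 0.996, 0.0], [0.996, 0.086, 0.0], [0.0, 0.0, -1.0]]
contact_force: [-0.2, 0.4, -5.0]
gripper_width: 0.161
grip_force: 48.9
```

jog_arm(
  motion=[
    [240,0.014,0,0,0],
    [240,0.014,0,0,0],
    [240,0.014,0,0,0],
    [240,0.014,0,0,0],
    [240,0.014,0,0,0],
    [240,0.014,0,0,0],
    [240,0.014,0,0,0],
    [240,0.014,0,0,0],
    [240,0.014,0,0,0],
    [240,0.012,0,0,0],
    [240,0.01,0,0,0],
    [240,0.008,0,0,0],
  ],
)

```text
t: 10.4
tcp_pos: [0.4611, -0.0777, 0.2787]
tcp_rot: [[-0.086, 0.996, 0.0], [0.996, 0.086, 0.0], [0.0, 0.0, -1.0]]
contact_force: [-0.1, 1.2, -4.1]
gripper_width: 0.157
grip_force: 48.9
```

jog_arm(
  motion=[
    [240,0.006,0,0,0],
    [240,0.005,0,0,0],
    [240,0.003,0,0,0],
    [240,0.001,0,0,0],
    [240,0,0,0,0],
    [240,0,0,0,0],
  ],
)

```text
t: 10.9
tcp_pos: [0.46, -0.0642, 0.2786]
tcp_rot: [[-0.086, 0.996, -0.0], [0.996, 0.086, -0.0], [-0.0, -0.0, -1.0]]
contact_force: [0.2, -0.8, -5.4]
gripper_width: 0.157
grip_force: 48.9
```

```bash
python3 - <<'E'
from h import *
s=monitor.read_state();print(s["tcp_pos"],s["tcp_rot"][:,1],s["contact_force"])
c=optics.camera("side");cv2.imwrite("pics/side4.png",cv2.resize(c["frame"][60:240,140:340,::-1],None,fx=3,fy=3));W=world(c)
x,y,z=W[...,0],W[...,1],W[...,2]
for n in("top","side"):
    c=optics.camera(n);W=world(c);x,y,z=W[...,0],W[...,1],W[...,2]
    d=W-s["tcp_pos"];m=(z>.195)&(z<.235)&(np.hypot(d[...,0],d[...,1])<.075)&(d[...,0]<.035);p=W[m]
    pl=np.linalg.lstsq(np.c_[p[:,:2],np.ones(len(p))],p[:,2],rcond=None)[0];print(n,len(p),p.min(0),p.max(0),pl)
    for lo,hi in((-.03,.02),(-.11,-.07)):
        q=W[(z>.225)&(z<.27)&(y>lo)&(y<hi)&(x>.515)&(x<.60)];print(" prong",len(q), q.mean(0).round(4) if len(q) else 0,np.polyfit(q[:,0],q[:,1],1).round(4) if len(q)>9 else "")
    h=cv2.cvtColor(c["frame"],cv2.COLOR_RGB2HSV);g=(abs(z-.297)<.02)&(np.hypot(d[...,0],d[...,1])<.06)&(h[...,0]<25)&(h[...,1]>90)
    if g.any():print(" grip",g.sum(),W[g].mean(0),W[g].min(0),W[g].max(0))
E
```

```text
[ 0.46001561 -0.06423456  0.27861216] [ 9.96319193e-01  8.57208578e-02 -1.81784593e-05] [ 0.21178407 -0.75260765 -5.40234683]
top 62 [ 0.42059196 -0.12958218  0.19519121] [ 0.47679741 -0.11080844  0.21889095] [-0.15989238  0.1190009   0.29999289]
 prong 127 [ 0.5649 -0.0126  0.2463] [ 0.0883 -0.0625]
 prong 144 [ 0.5572 -0.0893  0.244 ] [ 0.0874 -0.138 ]
side 657 [ 0.39879228 -0.13585633  0.19503079] [0.49452596 0.00317386 0.23418135] [-0.00923065 -0.01168497  0.21116227]
 prong 106 [ 0.5569 -0.0166  0.2429] [ 0.0956 -0.0698]
 prong 121 [ 0.5559 -0.0929  0.2423] [ 0.0799 -0.1373]
 grip 59 [ 0.4623501  -0.07313432  0.30009813] [ 0.4554792  -0.08864596  0.29211893] [ 0.46875707 -0.04744679  0.30398011]
```

View pics/side4.png

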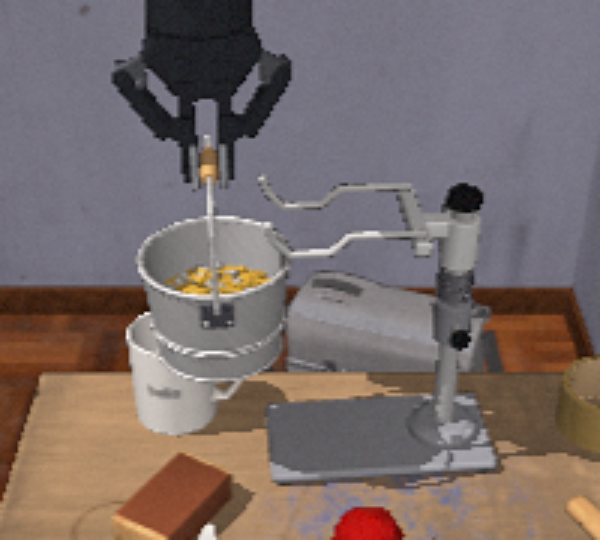

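The pail hangs level at about (215,290) in the crop. The crown is above the prong tips and the rim is below the prongs, aligned with the cradle. I'll move in.

jog_arm(
  motion=[
    [240,0.001,0.002,0.002,0],
    [240,0.001,0.004,0.002,0],
    [240,0.001,0.006,0,0],
    [240,0,0.008,0,0],
    [240,0,0.01,0,0],
    [240,0,0.01,0,0],
    [240,0,0.01,0,0],
    [240,0,0.009,0,0],
    [240,0,0.006,0,0],
    [240,0,0.004,0,0],
    [240,0,0.0025,0,0],
    [240,0,0.001,0,0],
  ],
)

```text
t: 12.05
tcp_pos: [0.5322, -0.0547, 0.2745]
tcp_rot: [[-0.086, 0.996, -0.0], [0.996, 0.086, 0.0], [0.0, -0.0, -1.0]]
contact_force: [0.3, -0.4, -5.0]
gripper_width: 0.159
grip_force: 48.9
```

jog_arm(
  motion=[
    [240,0,0,0,0],
    [240,0,0,0.003,0],
    [240,0,0,0.005,0],
    [240,0,0,0.007,0],
    [240,0,0,0.008,0],
    [240,0,0,0.008,0],
    [240,0,0,0.007,0],
    [240,0,0,0.005,0],
    [240,0,0,0.003,0],
    [240,0,0,0.001,0],
    [240,0,0,0,0],
    [240,0,0,0,0],
  ],
)

```text
t: 13.05
tcp_pos: [0.5321, -0.0548, 0.2279]
tcp_rot: [[-0.086, 0.996, 0.0], [0.996, 0.086, -0.0], [-0.0, 0.0, -1.0]]
contact_force: [-0.6, -0.5, -4.5]
gripper_width: 0.149
grip_force: 48.9
```

```bash
python3 - <<'E'
from h import *
s=monitor.read_state();print(s["tcp_pos"],s["contact_force"])
c=optics.camera("side");cv2.imwrite("pics/side5.png",cv2.resize(c["frame"][70:240,180:340,::-1],None,fx=3.5,fy=3.5))
E
```

```text
[ 0.53210953 -0.05479485  0.22786491] [-0.58574232 -0.45506231 -4.52602265]
```

View pics/side5.png

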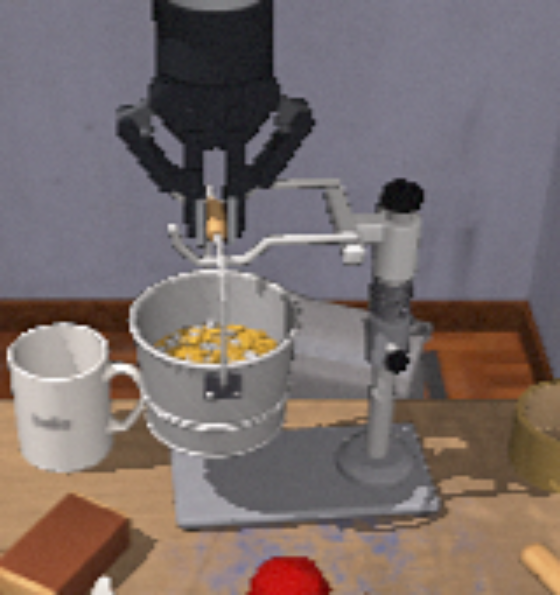

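The wire is just above the dip at about (215,258) in the crop. Before lowering further I'll check the clearance to the mug's handle.

```bash
python3 - <<'E'
from h import *
for n in("top","side"):
    c=np.load(f"pics/{n}.npz");W=world(c);x,y,z=W[...,0],W[...,1],W[...,2]
    r=np.hypot(x-.532,y+.055)
    m=(z>.03)&(z<.11)&(x<.5)&(x>.3)&(y>-.1)&(y<.12);q=W[m];print(n,m.sum(),"min r",r[m].min(),q[r[m].argmin()],np.sort(r[m])[:8].round(3))
E
```

```text
top 1016 min r 0.06953964010972702 [ 0.47754672 -0.01174954  0.06774517] [0.07  0.07  0.071 0.071 0.072 0.072 0.073 0.073]
side 955 min r 0.0674236428310599 [ 0.47771454 -0.01501205  0.0562638 ] [0.067 0.068 0.068 0.068 0.068 0.069 0.069 0.069]
```

jog_arm(
  motion=[
    [240,0,0,0.001,0],
    [240,0,0,0.002,0],
    [240,0,0,0.002,0],
    [240,0,0,0.002,0],
    [240,0,0,0.002,0],
    [240,0,0,0.002,0],
    [240,0,0,0.002,0],
    [240,0,0,0.002,0],
    [240,0,0,0.002,0],
    [240,0,0,0.001,0],
    [240,0,0,0,0],
    [240,0,0,0,0],
  ],
)

```text
t: 14.1
tcp_pos: [0.532, -0.0548, 0.2097]
tcp_rot: [[-0.086, 0.996, 0.0], [0.996, 0.086, 0.0], [0.0, 0.0, -1.0]]
contact_force: [-0.0, 0.9, -0.5]
gripper_width: 0.156
grip_force: 49.4
```

jog_arm(
  motion=[
    [240,0,0,0.001,0],
    [240,0,0,0.001,0],
    [240,0,0,0,0],
    [240,0,0,0,0],
  ],
)

```text
t: 14.43
tcp_pos: [0.532, -0.0548, 0.2077]
tcp_rot: [[-0.086, 0.996, 0.0], [0.996, 0.086, 0.0], [0.0, 0.0, -1.0]]
contact_force: [0.2, 0.3, -0.4]
gripper_width: 0.156
grip_force: 49.4
```

jog_arm(
  motion=[
    [240,0,0,0,0],
  ],
)

```text
t: 14.52
tcp_pos: [0.532, -0.0548, 0.2077]
tcp_rot: [[-0.086, 0.996, 0.0], [0.996, 0.086, 0.0], [0.0, 0.0, -1.0]]
contact_force: [1.0, -0.4, -0.2]
gripper_width: 0.155
grip_force: 49.4
```

jog_arm(
  motion=[
    [240,0,0,0,0],
  ],
)

```text
t: 14.6
tcp_pos: [0.532, -0.0548, 0.2077]
tcp_rot: [[-0.086, 0.996, 0.0], [0.996, 0.086, 0.0], [0.0, 0.0, -1.0]]
contact_force: [1.3, 0.4, -0.2]
gripper_width: 0.152
grip_force: 49.4
```

Unloaded. I'll open slowly.

jog_arm(
  motion=[
    [205,0,0,0,0],
    [195,0,0,0,0],
    [180,0,0,0,0],
    [160,0,0,0,0],
    [140,0,0,0,0],
    [120,0,0,0,0],
    [120,0,0,0,0],
    [120,0,0,0,0],
    [120,0,0,0,0],
    [120,0,0,0,0],
    [120,0,0,0,0],
    [120,0,0,0,0],
  ],
  grip_force=20,
)

```text
t: 15.6
tcp_pos: [0.5319, -0.0548, 0.2077]
tcp_rot: [[-0.086, 0.996, 0.0], [0.996, 0.086, 0.0], [0.0, 0.0, -1.0]]
contact_force: [0.9, -0.6, 0.1]
gripper_width: 0.526
grip_force: 0.0
```

jog_arm(
  motion=[
    [120,0,0,-0.003,0],
    [120,0,0,-0.006,0],
    [120,0,0,-0.01,0],
    [120,0,0,-0.015,0],
    [120,0,0,-0.02,0],
    [120,0,0,-0.02,0],
    [120,0,0,-0.02,0],
    [120,0,0,-0.02,0],
    [120,0,0,-0.01,0],
    [120,0,0,0,0],
    [120,0,0,0,0],
    [120,0,0,0,0],
  ],
)

```text
t: 16.6
tcp_pos: [0.5315, -0.0547, 0.3307]
tcp_rot: [[-0.086, 0.996, -0.001], [0.996, 0.086, 0.0], [0.001, -0.001, -1.0]]
contact_force: [0.4, 0.5, 0.5]
gripper_width: 0.528
grip_force: 0.0
```

jog_arm(
  motion=[
    [120,0,0,0,0],
    [120,0,0,0,0],
    [120,0,0,0,0],
    [120,0,0,0,0],
    [120,0,0,0,0],
    [120,0,0,0,0],
    [120,0,0,0,0],
    [120,0,0,0,0],
    [120,0,0,0,0],
    [120,0,0,0,0],
    [120,0,0,0,0],
    [120,0,0,0,0],
  ],
)

```text
t: 17.6
tcp_pos: [0.5319, -0.0548, 0.3317]
tcp_rot: [[-0.086, 0.996, 0.0], [0.996, 0.086, 0.0], [0.0, 0.0, -1.0]]
contact_force: [0.1, -0.4, -0.6]
gripper_width: 0.527
grip_force: 0.0
```

```bash
python3 - <<'E'
from h import *
s=monitor.read_state();print(s["tcp_pos"],s["contact_force"],s["t"])
a=optics.camera("side");b=[optics.camera("side") for _ in range(4)][-1]
print("diff",np.abs(a["frame"][90:240,190:330].astype(int)-b["frame"][90:240,190:330]).mean())
for c in(a,b):
    W=world(c);x,y,z=W[...,0],W[...,1],W[...,2]
    m=(np.hypot(x-.532,y+.055)<.068)&(np.hypot(x-.532,y+.055)>.052)&(z>.136)&(z<.16);p=W[m];print(len(p),p.mean(0),np.linalg.lstsq(np.c_[p[:,:2],np.ones(len(p))],p[:,2],rcond=None)[0])
cv2.imwrite("pics/side6.png",cv2.resize(b["frame"][70:240,180:340,::-1],None,fx=3.5,fy=3.5))
E
```

```text
[ 0.53191633 -0.05476995  0.33165088] [ 0.0870697  -0.40491226 -0.57219128] 17.6
diff 2.145126984126984
388 [ 0.53227995 -0.05483892  0.14247635] [0.00289944 0.00165456 0.14102378]
387 [ 0.53255478 -0.05426768  0.14252336] [0.00348023 0.00147207 0.14074983]
```

View pics/side6.png

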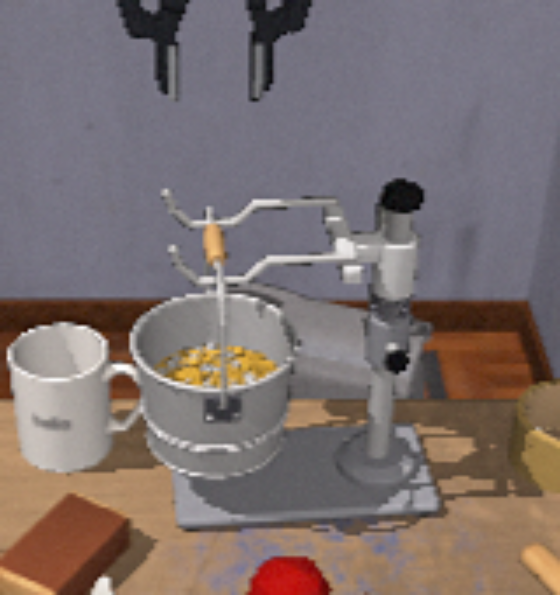

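The pail hangs level and still, with the grip at about (215,240) between the prongs and the wire in both dips. The fingers are well clear, so I'll hand the job in.

```bash
python3 -c "
from station import workorder;print(workorder.job_done())"
```

```text
the job is handed in; nothing more can be done
None
```

I swung the bail upright with the pail standing, then hung the pail in the cradle's dip. At hand-in (about 18 s) it was level and still with the gripper clear and the other things on the bench untouched; the pail leaned about 2° for a moment during the swing and no eyelets were seen to spill.

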